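Probe thermometer into the hidden well of a dry-block heater

TASK

Check the dry-block heater with the probe thermometer: slide the shutter on the heater's cover fully open, then take the probe (straight stem, square handle) out of the tool stand and, through the port, sweep its tip lightly over the block in a widening spiral until it drops into the blind well. Lower it gently in the grip, without letting it fall, until it rests fully home on the well's bottom, standing upright by itself with the shutter still open, and let go. Never lean hard on the probe, and leave the T-handled block lifter in the stand and the other bench things where they are.

Things in the scene. Friction and masses are not known exactly. Their poses are not given: they have to be found in the camera images.
- heater: dry-block heater, beige housing 262 x 202 mm (x by y), fixed on the bench; origin at the centre of its underside, x points from its sloped control panel to its rear, y to its left, z up. A grey insulating cover 150 x 160 x 28 mm, centred at x = +40 mm, lies over its chamber; its flat top is 105 mm above the bench. All heights are above the bench
- port (a point): centre of the round probe port (34 mm wide, straight through the cover) at the level of the cover's top; in the heater's frame at x 40, y 0, z 105 mm
- block_top (a point): point on the port's axis at the level of the dark metal block's flat top, 77 mm above the bench (28 mm under the cover's top). The fixed block has one round blind well, 9.6 mm wide, 36 mm deep (bottom 41 mm above the bench). Blocks are put in any way round: the well's centre lies 4.5 to 7.5 mm from the port's axis in any direction, differs each time, and is not reported
- shutter (a joint): how far the aluminium shutter plate (50 x 46 x 4 mm, sliding in rails on the cover's top) has been slid along the heater's +y: 0 m = shut over the port, 0.048 m = fully open against its end stop; slides stiffly (about 1.5 N) and stays where it is left; starts 0 to 6 mm open
- shutter_tab (a point): top centre of the shutter's upright finger tab, which is 26 mm (heater's x) by 10 mm (heater's y) by 18 mm tall above the plate; the tab's top is 127 mm above the bench
- probe: cordless probe thermometer, 138 mm long, 65 to 100 g; origin at the round end of its steel stem (8 mm thick, 78 mm long), z up along the stem. Grey square handle, 22 x 22 mm across x and y, 78 to 134 mm above the stem's end, then a black cap. It starts upright in one of the stand's holes, stem's end 10 mm above the bench. Its stem can take at most 25 N against the heater
- probe_grip (a point): point on the probe's axis low on its handle, 98 mm above the stem's end, a good height to grip. The probe must be lowered into the well in the grip, not let fall (under 0.25 m/s)
- stand: white plastic tool stand fixed on the bench, 70 x 170 x 50 mm on a 90 x 190 mm foot; origin at the centre of its underside; two upright holes 10 mm wide and 40 mm deep at y = -50 and +50 mm, one holds the probe and the other the lifter, either way round
- lifter: T-handled block lifter, steel stem 8 mm thick with a dark crossbar 66 mm long and 12 mm thick along its y, 100 mm long; origin at its stem's lower end; stands in the other hole of the stand and must stay there
- tube_rack: pink tube rack with a few small tubes, 125 x 85 x 45 mm (52 with tubes); origin at the centre of its underside; bystander
- tip_box: amber pipette-tip box with clear lid, 122 x 86 x 62 mm; origin at the centre of its underside; bystander
- reagent: white plastic bottle 60 mm wide, 120 mm tall; origin at the centre of its underside; bystander
- timer: small white bench timer 44 x 44 x 16 mm lying flat; origin at the centre of its underside; bystander

How it is judged (in metres and radians):
On the way, in this order (a step that is already met when the one before it is completed fails the run):
1. the shutter is slid fully open (value of joint shutter above 0.043 m), for 0.2 s.
2. the probe's stem has dropped into the well (z of probe in the frame of heater below 0.069 m and horizontal distance between probe and port below 0.012 m), for 0.1 s.
At the end, for the whole second after the job is handed in: the probe stands at rest in the well, released, its stem's end within 2.5 mm of the well's bottom (less than 43.5 mm above the bench) and within 12 mm of the port's axis, leaning less than 0.1 rad, with the shutter at least 43 mm open (z of probe in the frame of heater below 0.0435 m and horizontal distance between probe and port below 0.012 m and angle between probe's own z axis and vertical below 0.1 rad and value of joint shutter above 0.043 m and linear speed of probe below 0.02 m/s); the robot touches nothing.
It fails at once if the probe is pressed or dropped against the heater with more than 25 N (contact force between probe and heater above 25 N).
It fails at once if the probe is let fall into the well (faster than 0.25 m/s inside it) (z of probe in the frame of heater below 0.07 m and horizontal distance between probe and port below 0.012 m and linear speed of probe above 0.25 m/s).
It fails at once if the block lifter is moved by more than 20 mm (distance of lifter from where it was at the start of the episode above 0.02 m).
It fails at once if a bystander is moved by more than 30 mm (distance of any of tube_rack, tip_box, reagent, timer from where it was at the start of the episode above 0.03 m).
It also fails if it takes over 64 s, if anything falls off the work surface, if the arm or the gripper's body presses on something with over 40 N, if the wrist force passes 120 N, or if a joint passes its speed limit or range.

ROBOT

A 7-joint arm with a two-finger parallel gripper is mounted at the origin on the work surface. World frame = base frame: x ahead of the robot, y to its left, z up, the work surface at z = 0. Lengths are in mm, angles in degrees, forces in N, time in s.
With the tool pointing down it reaches from about 400 to 875 mm from the base axis. Payload 4.4 kg.
Tool frame: the origin (TCP) lies midway between the tips of the shut fingers; the grasp point (between the pads) lies 19 mm behind it; y points along the fingers, x is the direction in which the jaws open and shut, and the axes are right-handed (so a half turn about y gives the same grasp; the last joint's range is limited). The gripper opens to 85 mm and grips with 20 to 120 N. Pads are 22 mm wide; open, the fingers measure 114 mm over their backs; the gripper's body (76 mm by 85 mm) begins 54 mm behind the grasp point. The pads swing forward as they close: fully open they stand 13 mm farther back than shut.
Start: joints at [59.484, 36.005, 2.206, 86.941, -1.547, 57.084, -1.146], TCP at [292.548, -580.459, 231.313] pointing down, gripper open.
Joint ranges: [-175.42, 175.42], [-21.48, 121.26], [-71.46, 75.88], [10.55, 141.38], [-63.04, 243.04], [13.31, 113.54], [-168.57, 168.57]. Speed limits (degrees/s): [147.25, 147.25, 180, 180, 180, 180, 180].

INTERFACE

Orientations are given as [roll, pitch, yaw] about the fixed x, y, z axes, in that order (R = Rz(yaw) Ry(pitch) Rx(roll)).
In Python, from bench import * gives the robot as it stands.
- The arm moves only by the tool drive_tool, never from a script. Its argument "increments" is text: rows parted by semicolons, each of 5 numbers parted by spaces: the shift along the tool's x, y, z in m, then the turn about the tool's y in degrees, then the closure in counts, from 0 (fully open) to 255 (shut). A call has 1 to 10 rows; each row shifts and turns the pose as measured when the row begins, along the tool's axes as they then stand; what a row does not reach is not made up. A row lasts 1/12 s, in which the tool goes at most 41.7 mm and 7.16 degrees, less where a joint would pass 70% of its speed; a pose out of reach is approached as far as the arm can. A call is refused whole if a number of a shift passes 0.0417 or a number of a turn 7.16, either way. A call with a gripper value outside its range is refused whole. The fingers move at their own pace and stop on an object; "force" is the grip in N (left out, the last holds). Time passes only in rows, so rows that do not move let the fingers close. It gives the time, the measured TCP pose, the force and the opening at its end, in the units of the state.
- get_state(): the state, without advancing time (a new reading comes with each control period).
- capture(name): name is "scene" or "top" or "wrist"; returns a dict with "image" (420x560x3 uint8, blue, green, red), "fx", "fy", "cx", "cy" (pixels), "rvec" (rotation vector, rad) and "tvec" (3), from world to camera coordinates, as OpenCV has them. Camera axes: x right, y down, z forward; pixel columns grow to the right and rows downward; lengths in mm; the calibration is good to about 2 mm. The wrist camera is an equidistant fisheye: a pixel r from the principal point sees the ray r / f radians off the axis. A picture is of the moment at which its call begins. There is no depth.
- finish_job(): hands the job in, once; it reports no verdict.
Trained networks look in a picture, given as the dict that the camera call returned (one of the last four; its "shot" number tells which), for a name from the list of things; names that differ only in an ending like _2 or _b are one class to them, and where a whole thing is asked for, a point or a joint stands for the part that bears it (a point fixed in the world has none). Each returns a list of dicts, best first, with "score" (0 to 1); they miss things now and then, are a little off and sometimes report something else, mostly with a low value. They report only what shows in the picture. A call takes as long as a camera call.
- spot_in(picture, target): "rect" ([left, top, right, bottom] in pixels, round what is visible of it).
- cut_out(picture, target): "mask" (420x560 bool, what is visible of it) and "rect" ([left, top, right, bottom] in pixels, round what is visible of it).
The state is a dict: "time": time; "q": joint angles; "qvel": joint speeds; "joint_efforts": joint torques, N m; "tcp_pos": TCP position; "ee_rot": TCP orientation; "contact_force": force on the tool from outside, world axes, zero at the start; "moment": the same for the moment, N m; "opening": finger opening in mm.
Only numpy, scipy, OpenCV 4.12 (cv2) and the standard library are available. Lean on these libraries where they do the work, as an engineer would, in place of code of your own. Each camera call takes 0.05 s, during which the arm holds its last target.

## Working session

There is one attempt and no reset: what is moved stays moved. The work goes in short steps, Python scripts to look and compute and a tool call to move; the robot and the scene stay as the last step left them, time stands still between calls to the robot, and variables do not carry over. Pictures are saved under pics/ and viewed, and the job is handed in when it is done.

Besides the shell and the picture viewer there is one more tool, called after "Call:" as name(argument=value, ...) on one line, values as JSON. drive_tool: Moves the arm, as the interface text tells. Its arguments: {"type":"object","properties":{"increments":{"type":"string"},"force":{"type":"number"}},"required":["increments"]}

```bash
ls; mkdir -p pics
python3 - <<'E'
from bench import *
import cv2
s=get_state(); print(s)
for n in ["scene","top","wrist"]:
    p=capture(n); cv2.imwrite(f"pics/{n}0.png",p["image"]); print(n,p["fx"],p["fy"],p["cx"],p["cy"],p["rvec"],p["tvec"])
E
```

```text
pics
{'time': 0.0, 'q': array([59.48294305, 36.05865752,  2.20159713, 86.99701113, -1.54849055,
       57.08404396, -1.14668129]), 'qvel': array([-0.08537068,  0.06568676,  0.03427482, -0.05219799,  0.00746518,
        0.08607   ,  0.00118971]), 'joint_efforts': array([ 8.67420677e-04, -5.63408911e+01,  1.22718751e+00, -1.93443060e+01,
        1.11313883e-02,  1.05447922e-02, -1.72311462e-05]), 'tcp_pos': array([ 292.28815987, -579.86244738,  230.38605642]), 'ee_rot': array([-89.99963989,   0.11008589, -63.25383028]), 'contact_force': array([-0.30475012,  0.03778438,  0.0091355 ]), 'moment': array([-0.00410837, -0.06000469,  0.01434126]), 'opening': 85.2091670698375}
scene 435.947142705442 435.947142705442 271.84279534838623 203.85422697245005 [ 2.16711151  1.30787294 -0.43505891] [-368.09431637 -336.230948   1447.71449318]
top 466.8746045931251 466.8746045931251 278.0187921109812 208.23446137420018 [ 2.19825223 -2.21425143  0.09146871] [  74.55498479  623.39115302 1121.24436548]
wrist 325.19226210127806 325.19226210127806 279.0708116270163 215.0295862587771 [-2.45510514  1.51091211  0.22824591] [-648.4440935   -38.08517281  381.39340387]
```

View pics/scene0.png

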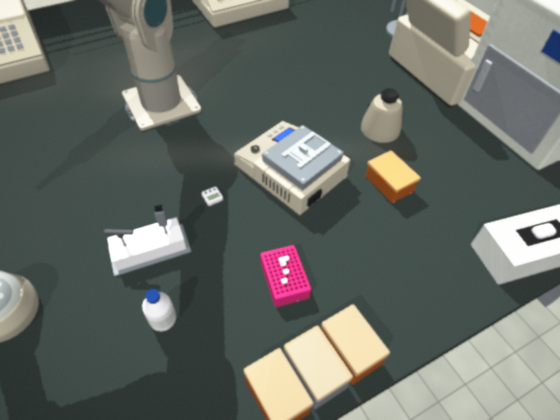

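View pics/top0.png

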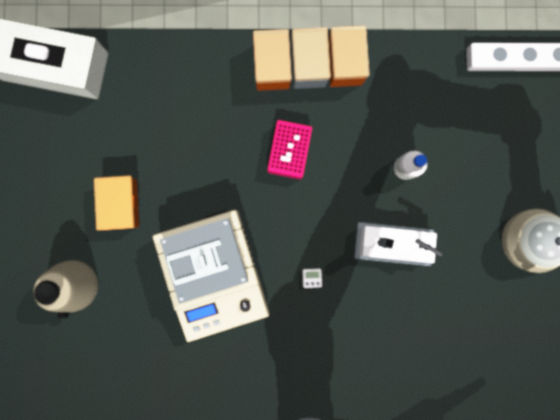

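View pics/wrist0.png

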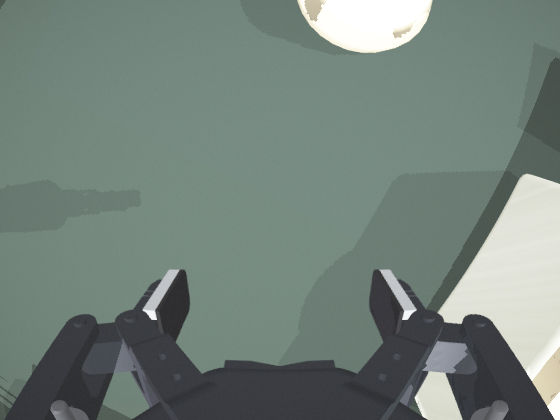

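```bash
cat > h.py <<'E'
from bench import *
import cv2, numpy as np
def ray(p,uv):
    R,_=cv2.Rodrigues(np.array(p["rvec"],float)); t=np.array(p["tvec"],float)
    u,v=uv; a=(u-p["cx"])/p["fx"]; b=(v-p["cy"])/p["fy"]
    if p.get("name")=="wrist":
        r=np.hypot(a,b); d=np.array([a/r*np.sin(r),b/r*np.sin(r),np.cos(r)]) if r>1e-9 else np.array([0,0,1.])
    else: d=np.array([a,b,1.])
    return -R.T@t, R.T@d
def unp(p,uv,z):
    c,d=ray(p,uv); return c+d*(z-c[2])/d[2]
def proj(p,X):
    R,_=cv2.Rodrigues(np.array(p["rvec"],float)); t=np.array(p["tvec"],float)
    X=np.atleast_2d(X)@R.T+t
    if p.get("name")=="wrist":
        n=np.hypot(X[:,0],X[:,1]); th=np.arctan2(n,X[:,2]); a=th*X[:,0]/n; b=th*X[:,1]/n
    else: a=X[:,0]/X[:,2]; b=X[:,1]/X[:,2]
    return np.c_[a*p["fx"]+p["cx"], b*p["fy"]+p["cy"]]
def cap(n):
    p=capture(n); p["name"]=n; return p
E
python3 - <<'E'
from h import *
p=cap("top"); print(p.keys())
for x,y in [(0,0),(500,0),(500,300)]: print(proj(p,[x,y,0]))
for n in ["heater","shutter","shutter_tab","port","probe","probe_grip","stand","lifter","tube_rack","tip_box","reagent","timer"]:
    try: print(n,[(np.round(d["rect"]).tolist(),round(d["score"],2),d["mask"].sum()) for d in cut_out(p,n)])
    except Exception as e: print(n,e)
im=cv2.resize(p["image"][190:360,140:460],None,fx=2.5,fy=2.5,interpolation=cv2.INTER_CUBIC); cv2.imwrite("pics/topz.png",im)
E
```

```text
dict_keys(['image', 'fx', 'fy', 'cx', 'cy', 'rvec', 'tvec', 'shot', 'name'])
[[309.06271983 467.80811635]]
[[306.68670532 258.69161972]]
[[184.16576695 259.8516798 ]]
heater [([155.0, 212.0, 270.0, 341.0], 0.7, np.int64(9919))]
shutter [([192.0, 251.0, 218.0, 272.0], 0.84, np.int64(412)), ([153.0, 205.0, 267.0, 343.0], 0.62, np.int64(10168)), ([378.0, 238.0, 396.0, 251.0], 0.54, np.int64(151))]
shutter_tab [([190.0, 250.0, 219.0, 271.0], 0.77, np.int64(428))]
port [([151.0, 210.0, 267.0, 343.0], 0.92, np.int64(10032))]
probe [([378.0, 238.0, 396.0, 254.0], 0.45, np.int64(138))]
probe_grip [([378.0, 238.0, 392.0, 250.0], 0.56, np.int64(153))]
stand [([353.0, 222.0, 442.0, 267.0], 0.86, np.int64(2699))]
lifter [([413.0, 239.0, 444.0, 256.0], 0.56, np.int64(187))]
tube_rack [([268.0, 122.0, 312.0, 180.0], 0.74, np.int64(1825))]
tip_box [([96.0, 176.0, 139.0, 228.0], 0.89, np.int64(2272))]
reagent [([391.0, 153.0, 426.0, 185.0], 0.74, np.int64(723))]
timer [([304.0, 268.0, 325.0, 289.0], 0.61, np.int64(340))]
```

View pics/topz.png

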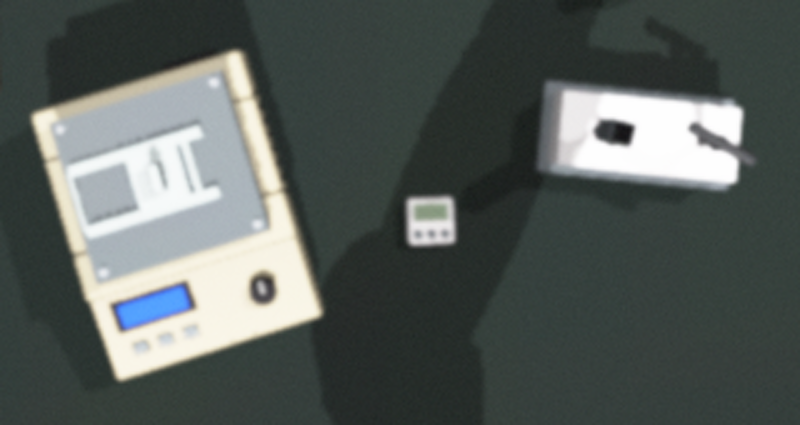

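Run:
```python
from h import *
p=cap("top"); s=cap("scene")
print("cam",ray(p,(0,0))[0],ray(s,(0,0))[0])
Z=lambda x,y:(140+x/2.5-0.3,190+y/2.5-0.3)
c=np.array([unp(p,Z(*a),105)[:2] for a in [(50,125),(222,72),(268,232),(98,283)]])
print(c, [np.linalg.norm(c[i]-c[(i+1)%4]) for i in range(4)])
# model corners: TL= rear-left (115,80), TR=(115,-80), BR=(-35,-80), BL=(-35,80)
m=np.array([(115,80),(115,-80),(-35,-80),(-35,80)],float)
A=m-m.mean(0);B=c-c.mean(0); th=np.arctan2((A[:,0]*B[:,1]-A[:,1]*B[:,0]).sum(),(A*B).sum())
R=np.array([[np.cos(th),-np.sin(th)],[np.sin(th),np.cos(th)]]); o=c.mean(0)-R@m.mean(0)
print("heater",o,np.degrees(th),"port",R@[40,0]+o, "resid",(m@R.T+o-c))
print("tab px", proj(p,[np.r_[R@[40,0]+o,105]]))
print("cap", unp(p,Z(622,132),148))
print("lifter bar center",unp(p,Z(722,143),110-6))
for im,n in [(s,"scene")]:
  for t in ["heater","probe","lifter","shutter_tab","stand"]:
    print(t,[(np.round(d["rect"]).tolist(),round(d["score"],2)) for d in cut_out(s,t)][:2])
cv2.imwrite("pics/sz1.png",cv2.resize(s["image"][90:290,90:370],None,fx=2.8,fy=2.8,interpolation=cv2.INTER_CUBIC))
```

```text
cam [ 560.73155477  101.2035312  1151.82545175] [1188.61295004 -229.94286173  937.41531097]
[[550.64195176 336.12825431]
 [596.70163799 183.47813783]
 [454.10746981 142.98207208]
 [410.98935589 293.15222842]] [np.float64(159.44764895394206), np.float64(148.2330197406185), np.float64(156.2377918524489), np.float64(146.1156608083358)]
heater [464.74543154 227.61475278] 16.439963808289093 port [503.11010386 238.93517316] resid [[ 1.76107194  0.76205171]
 [ 0.98306724 -0.04652109]
 [-0.29028578 -2.00203178]
 [-2.4538534   1.28650116]]
tab px [[203.57885349 260.76423401]]
cap [ 540.94162615 -164.39465502  148.        ]
lifter bar center [ 529.3952184 -266.7507451  104.       ]
heater [([235.0, 121.0, 349.0, 212.0], 0.72)]
probe [([154.0, 203.0, 166.0, 234.0], 0.77), ([111.0, 218.0, 190.0, 274.0], 0.69)]
lifter [([101.0, 227.0, 131.0, 242.0], 0.58)]
shutter_tab [([290.0, 145.0, 316.0, 160.0], 0.54), ([235.0, 123.0, 352.0, 217.0], 0.35)]
stand [([110.0, 218.0, 193.0, 275.0], 0.63)]
```

View pics/sz1.png

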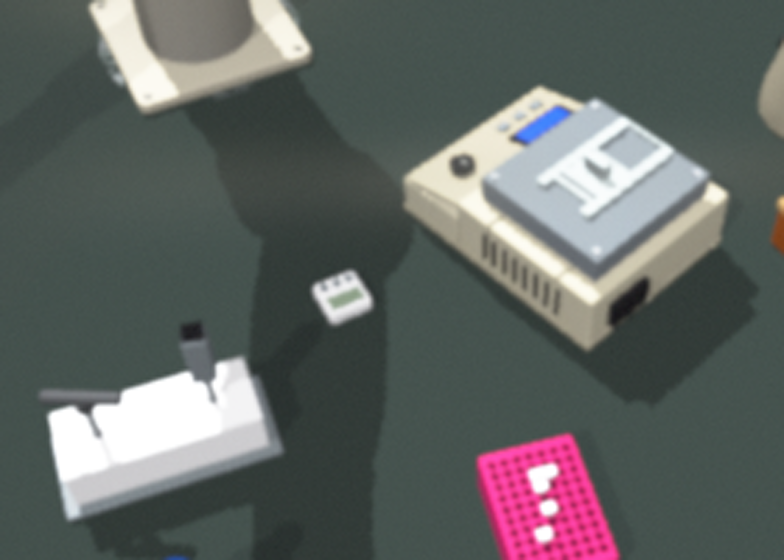

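Call:
drive_tool(increments="-0.020 -0.005 0.030 1 0; -0.020 -0.005 0.030 1 0; -0.020 -0.005 0.030 1 0; -0.020 -0.005 0.030 1 0; -0.020 -0.005 0.030 1 0; -0.020 -0.005 0.030 1 0; -0.020 -0.005 0.030 1 0; -0.020 -0.005 0.030 1 0; -0.020 -0.005 0.030 1 0; -0.020 -0.005 0.030 1 0")

```text
time: 1.98
tcp_pos: [495.7, -282.0, 280.2]
ee_rot: [-90.4, -0.3, -75.0]
contact_force: [0.8, -0.4, 0.0]
opening: 85.8
```

Run:
```python
from h import *
w=cap("wrist"); cv2.imwrite("pics/w1.png",w["image"]); np.save("w1.npy",w,allow_pickle=True)
print(get_state()["tcp_pos"],proj(w,[[541,-164,148],[541,-164,50],[503,239,105]]))
```

```text
[ 503.18764256 -273.10348038  281.06976155] [[161.73736751 122.42815878]
 [190.58141717 120.24519439]
 [-55.1613138  109.74227912]]
```

View pics/w1.png

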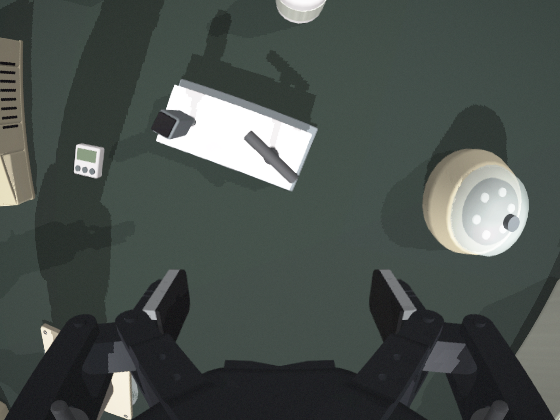

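Call:
drive_tool(increments="-0.038 0.002 0.007 0 0; -0.039 0.002 0.007 0 0; -0.039 0.002 0.007 0 0; -0.039 0.002 0.007 0 0; -0.039 0.002 0.007 0 0; -0.039 0.002 0.007 0 0; -0.039 0.002 0.007 0 0; -0.039 0.002 0.007 0 0; -0.039 0.002 0.007 0 0; -0.035 0.002 0.007 0 0")

```text
time: 2.87
tcp_pos: [468.6, 118.4, 260.2]
ee_rot: [-89.4, -0.6, -74.6]
contact_force: [0.8, 0.4, 0.0]
opening: 85.2
```

Call:
drive_tool(increments="-0.030 0 0.000 0 0;-0.015 0 0.000 0 0;0 0 0 0 0")

```text
time: 3.12
tcp_pos: [454.3, 173.6, 259.9]
ee_rot: [-89.2, -0.3, -73.8]
contact_force: [-0.2, 0.9, -1.0]
opening: 85.3
```

Run:
```python
from h import *
w=cap("wrist"); cv2.imwrite("pics/w2.png",w["image"]); np.save("w2.npy",w,allow_pickle=True)
s=get_state(); print(s["time"],s["tcp_pos"],s["ee_rot"],proj(w,[[503,239,105]]))
```

```text
3.1667 [454.67480515 171.98959551 259.85652842] [-89.23834131  -0.34175732 -73.88733703] [[225.32022307 132.45216835]]
```

View pics/w2.png

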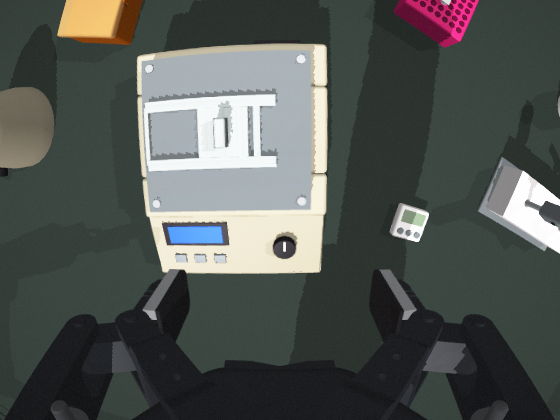

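Run:
```python
from h import *
w=np.load("w2.npy",allow_pickle=True).item()
cv2.imwrite("pics/w2z.png",cv2.resize(w["image"][30:290,120:350],None,fx=2.3*1,fy=2.3,interpolation=cv2.INTER_CUBIC))
```

```text
(no output)
```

View pics/w2z.png

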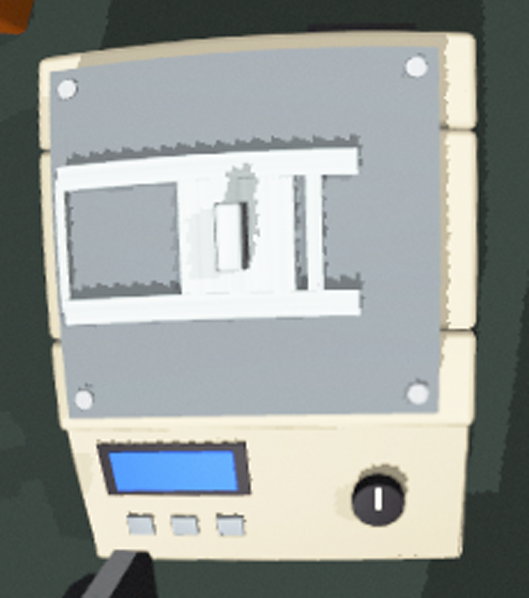

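Run:
```python
from h import *
w=np.load("w2.npy",allow_pickle=True).item()
from scipy.optimize import least_squares
Z=lambda a:np.array([120+a[0]/2.3-.3,30+a[1]/2.3-.3])
px=np.array([Z(a) for a in [(49,72),(437,47),(438,411),(62,415)]])
m=np.array([(115,80),(115,-80),(-35,-80),(-35,80)],float)
def pts(q,m,z):
    c,s=np.cos(q[2]),np.sin(q[2]); return np.c_[m@np.array([[c,s],[-s,c]])+q[:2],np.full(len(m),z)]
f=lambda q:(proj(w,pts(q,m,105))-px).ravel()
r=least_squares(f,[465,228,.287]); q=r.x
print(q[:2],np.degrees(q[2]),"port",pts(q,np.array([[40,0.]]),105),r.fun.round(1))
t=unp(w,Z((229,237)),127); c,s=np.cos(q[2]),np.sin(q[2])
d=t[:2]-q[:2]; print("tab",t, "heater frame",[c*d[0]+s*d[1],-s*d[0]+c*d[1]])
for a in [(181,237),(293,237),(323,237),(303,237)]:
    u=unp(w,Z(a),109)[:2]-q[:2]; print(a,c*u[0]+s*u[1],-s*u[0]+c*u[1])
```

```text
[465.26918714 230.46759964] 16.602728665239265 port [[503.60154585 241.89695989 105.        ]] [-0.1 -1.  -0.4 -0.2 -1.3  0.6  2.   0.4]
tab [502.97108348 240.78486854 127.        ] heater frame [np.float64(39.07805993698796), np.float64(-0.8855825742736858)]
(181, 237) 39.477145275511816 21.96515565121215
(293, 237) 37.84599122733647 -23.139511114151198
(323, 237) 37.60724499736044 -34.93466160983665
(303, 237) 37.757422334767085 -27.078898406058357
```

Call:
drive_tool(increments="-0.018 0.015 0.022 0 140; -0.018 0.015 0.022 0 140; -0.017 0.015 0.021 0 140; 0 0.025 0 0 140; 0 0.025 0 0 140;0 0 0 0 140", force=30)

```text
time: 3.67
tcp_pos: [513.4, 231.7, 164.5]
ee_rot: [-88.8, -0.7, -74.6]
contact_force: [-0.8, -0.4, -0.1]
opening: 38.6
```

Run:
```python
from h import *
w=cap("wrist"); cv2.imwrite("pics/w3.png",w["image"]); np.save("w3.npy",w,allow_pickle=True)
s=get_state(); print(s["time"],s["tcp_pos"],s["ee_rot"],s["opening"],proj(w,[[503,239,105]]))
```

```text
3.7167 [514.29014807 231.32152558 166.50250406] [-88.63945059  -0.69658562 -74.68414069] 38.71156682330193 [[264.19485729 246.51317431]]
```

View pics/w3.png

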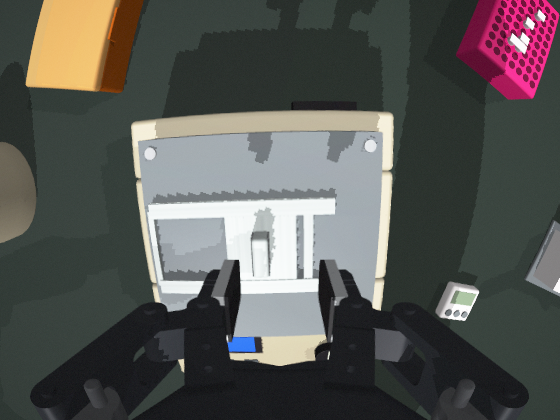

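Call:
drive_tool(increments="-0.006 0.010 -0.004 -0.5 140; -0.006 0.015 -0.004 -0.5 140; 0 0.012 0 0 140; 0 0.008 0 0 140;0 0 0 0 140")

```text
time: 4.13
tcp_pos: [511.2, 233.5, 127.2]
ee_rot: [-88.1, -0.9, -74.3]
contact_force: [-0.9, 0.1, 0.0]
opening: 38.5
```

Run:
```python
from h import *
w=cap("wrist"); cv2.imwrite("pics/w4.png",w["image"]); np.save("w4.npy",w,allow_pickle=True)
s=get_state(); print(s["time"],s["tcp_pos"],s["ee_rot"],s["opening"],s["contact_force"])
```

```text
4.1833 [511.82658169 233.51336593 128.03816555] [-88.01474291  -0.88277699 -74.30147644] 38.19377423599234 [-0.02119486  0.49302827 -0.08134065]
```

View pics/w4.png

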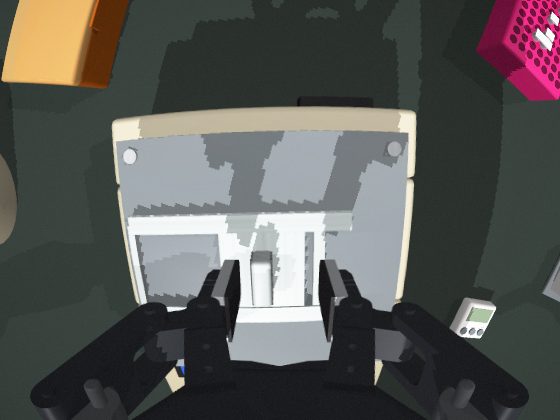

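Call:
drive_tool(increments="-0.009 0.006 -0.006 0 140; -0.003 0.008 -0.004 0 140; 0 0.003 0 0 140;0 0 0 0 140")

```text
time: 4.52
tcp_pos: [500.9, 242.8, 112.6]
ee_rot: [-87.7, -0.8, -74.4]
contact_force: [0.6, -0.1, -0.6]
opening: 38.5
```

Close on the tab.

Call:
drive_tool(increments="0 0 0 0 225; 0 0 0 0 225; 0 0 0 0 225;0 0 0 0 225", force=40)

```text
time: 4.85
tcp_pos: [500.6, 242.8, 112.7]
ee_rot: [-87.7, -0.9, -74.4]
contact_force: [0.3, 1.1, -0.6]
opening: 10.2
```

Call:
drive_tool(increments="-0.009 0 0 0 225; -0.009 0 0 0 225; -0.009 0 0 0 225; -0.009 0 0 0 225; -0.008 0 0 0 225; -0.006 0 0 0 225")

```text
time: 5.35
tcp_pos: [487.4, 286.0, 112.6]
ee_rot: [-87.9, -1.5, -74.6]
contact_force: [7.0, -24.0, 8.4]
opening: 10.2
```

Call:
drive_tool(increments="-0.002 0 0 0 225; 0 0 0 0 225; 0 0 0 0 140; 0 0 0 0 140; 0 -0.015 0 0 140; 0 -0.025 0 0 140; 0 -0.035 -0.01 0 0; 0 -0.035 -0.02 0 0; 0 -0.035 -0.02 0 0; 0 0 0 0 0")

```text
time: 6.18
tcp_pos: [429.8, 285.4, 258.2]
ee_rot: [-87.9, -1.4, -74.3]
contact_force: [0.5, 0.8, -0.1]
opening: 84.2
```

Run:
```python
from h import *
w=cap("wrist"); cv2.imwrite("pics/w5.png",w["image"]); np.save("w5.npy",w,allow_pickle=True)
t=cap("top"); np.save("t5.npy",t,allow_pickle=True)
cv2.imwrite("pics/t5.png",cv2.resize(t["image"][190:360,140:460],None,fx=2.5,fy=2.5,interpolation=cv2.INTER_CUBIC))
s=get_state(); print(s["time"],s["tcp_pos"],s["ee_rot"],s["opening"],s["contact_force"])
```

```text
6.2833 [430.74664098 284.38717843 254.09106429] [-88.13200196  -1.50062916 -74.32830738] 84.98681255689615 [ 0.76438155  0.37254747 -0.09624599]
```

View pics/w5.png

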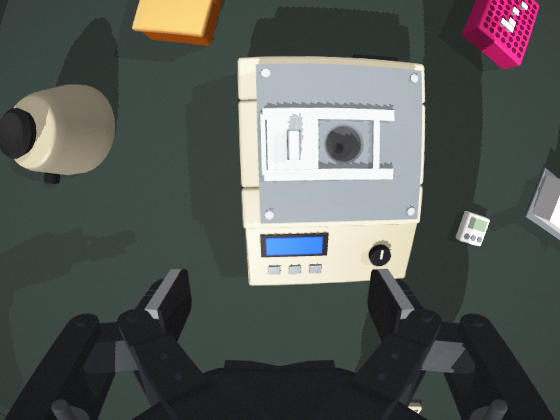

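Run:
```python
from h import *
w=np.load("w5.npy",allow_pickle=True).item()
a=w["image"][110:180,300:395]; print(a.max())
z=cv2.resize(a,None,fx=8,fy=8,interpolation=cv2.INTER_CUBIC)
z=np.clip((z.astype(float)/255)**0.6*255,0,255).astype(np.uint8)
cv2.imwrite("pics/w5z.png",z)
```

```text
253
```

View pics/w5z.png

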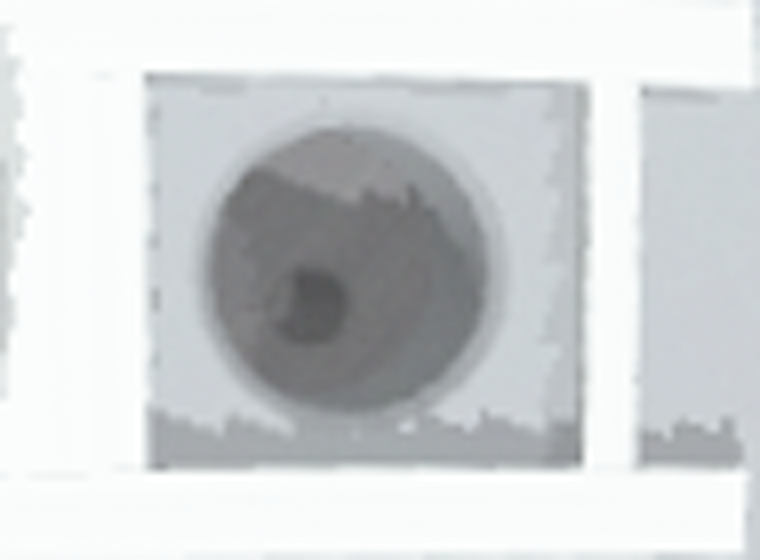

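Run:
```python
from h import *
w=np.load("w5.npy",allow_pickle=True).item()
Z=lambda x,y:(300+x/8-.5,110+y/8-.5)
P=unp(w,Z(348,270),105);W=unp(w,Z(313,305),77);T=unp(w,Z(-60,270),127)
print("port",P,"well",W,W-P,np.hypot(*(W-P)[:2]))
th=np.radians(16.6);c,s=np.cos(th),np.sin(th);d=W-P;print("heater",c*d[0]+s*d[1],-s*d[0]+c*d[1])
# apparent plate left/right
cap0=unp(w,Z(590,270),110); print(cap0)
print(proj(w,[[541,-164,148]]))
```

```text
port [503.24831584 241.16885726 105.        ] well [498.31070536 237.99962985  77.        ] [ -4.93761048  -3.16922741 -28.        ] 5.867196912697664
heater -5.637234990778281 -1.626524291584358
[511.99176548 214.48280213 110.        ]
[[612.42281249 224.43421184]]
```

Run:
```python
from h import *
w=np.load("w1.npy",allow_pickle=True).item()
a=w["image"][80:200,130:330]
z=cv2.resize(a,None,fx=4,fy=4,interpolation=cv2.INTER_CUBIC)
z=np.clip((z.astype(float)/255)**0.7*255,0,255).astype(np.uint8)
cv2.imwrite("pics/w1z.png",z)
```

```text
(no output)
```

View pics/w1z.png

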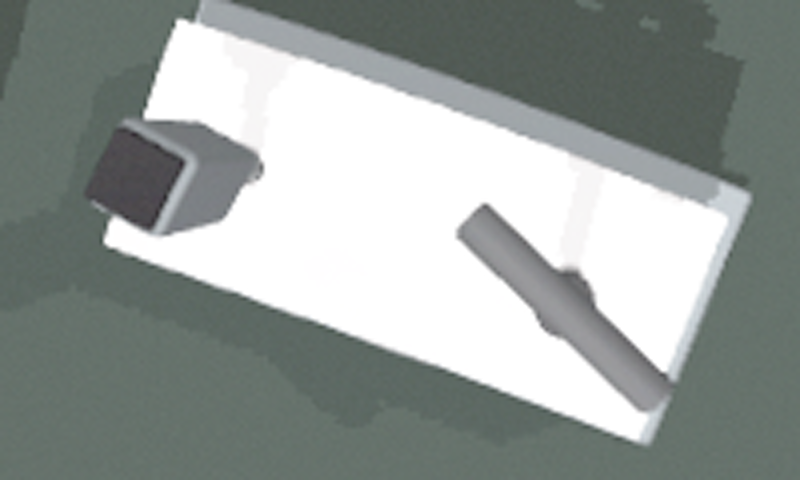

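Run:
```python
from h import *
w=np.load("w1.npy",allow_pickle=True).item()
Z=lambda a:(130+a[0]/4-.4,80+a[1]/4-.4)
Q=np.array([unp(w,Z(a),148)[:2] for a in [(124,122),(188,160),(155,232),(87,195)]])
print(Q,Q.mean(0))
for i in range(4):
    e=Q[(i+1)%4]-Q[i]; print(np.linalg.norm(e),np.degrees(np.arctan2(e[1],e[0]))%90)
# lower corners of handle at z=88
Q=np.array([unp(w,Z(a),88)[:2] for a in [(262,155),(222,220)]]);e=Q[1]-Q[0];print(Q,np.linalg.norm(e),np.degrees(np.arctan2(e[1],e[0]))%90)
B=np.array([unp(w,Z(a),104)[:2] for a in [(472,220),(655,395)]]);e=B[1]-B[0];print("bar",B,B.mean(0),np.linalg.norm(e))
S=np.array([unp(w,Z(a),50)[:2] for a in [(180,22),(728,215),(648,442),(106,240)]]);print("stand",S,S.mean(0));e=S[1]-S[0];print(np.degrees(np.arctan2(e[1],e[0])),np.linalg.norm(e));e=S[2]-S[3];print(np.degrees(np.arctan2(e[1],e[0])),np.linalg.norm(e))
```

```text
[[ 551.40808864 -160.49324702]
 [ 546.16485128 -177.03854738]
 [ 529.18372389 -173.00549559]
 [ 533.93281745 -155.34655943]] [ 540.17237032 -166.47096235]
17.35622372962475 72.41649176961269
17.453486593710267 76.6396728387013
18.286386078933187 74.94735163440697
18.21739543663234 73.58963434235689
[[ 546.77419284 -178.25871638]
 [ 527.72347452 -171.4686019 ]] 20.224626644461186 70.38276255567862
bar [[ 544.13489655 -237.31035579]
 [ 513.40269639 -292.15966221]] [ 528.76879647 -264.735009  ] 62.8722080193864
stand [[ 577.59890328 -134.7713681 ]
 [ 560.3897421  -303.39954092]
 [ 489.96781764 -299.15925526]
 [ 509.57637278 -126.5325987 ]] [ 534.38320895 -215.96569075]
-95.82708343760895 169.50402914720576
-96.48041611258867 173.73674910773488
```

```bash
cat > plan.py <<'E'
import numpy as np,sys
from h import get_state
from scipy.spatial.transform import Rotation as Ro
def plan(goal,yaw,n,g):
    s=get_state(); p=np.array(s["tcp_pos"]); R=Ro.from_euler("xyz",s["ee_rot"],degrees=True)
    dy=-(yaw-s["ee_rot"][2]); dy=(dy+180)%360-180
    d=(np.array(goal)-p)/n
    rows=[]
    for i in range(n):
        l=R.inv().apply(d)/1000; rows.append("%.4f %.4f %.4f %.2f %d"%(*l,dy/n,g)); R=R*Ro.from_euler("y",dy/n,degrees=True)
    print(s["time"],p.round(1),s["ee_rot"].round(2)); print("; ".join(rows))
    y=R.apply([0,1,0]); print("lean",Ro.from_euler("xyz",s["ee_rot"],degrees=True).apply([0,1,0]).round(4))
if __name__=="__main__":
    a=[float(x) for x in sys.argv[1:]]; plan(a[:3],a[3],int(a[4]),int(a[5]))
E
python3 plan.py 535 -150 245 -15.5 14 0
```

```text
6.2833 [430.7 284.4 254.1] [-88.13  -1.5  -74.33]
0.0319 0.0014 -0.0013 -4.20 0; 0.0317 0.0014 -0.0036 -4.20 0; 0.0313 0.0014 -0.0059 -4.20 0; 0.0308 0.0014 -0.0082 -4.20 0; 0.0301 0.0014 -0.0104 -4.20 0; 0.0293 0.0014 -0.0126 -4.20 0; 0.0283 0.0014 -0.0147 -4.20 0; 0.0271 0.0014 -0.0167 -4.20 0; 0.0258 0.0014 -0.0187 -4.20 0; 0.0244 0.0014 -0.0205 -4.20 0; 0.0228 0.0014 -0.0223 -4.20 0; 0.0211 0.0014 -0.0239 -4.20 0; 0.0193 0.0014 -0.0254 -4.20 0; 0.0174 0.0014 -0.0267 -4.20 0
lean [ 0.0385 -0.0164 -0.9991]
```

Call:
drive_tool(increments="0.032 0.001 -0.001 -4.2 0; 0.032 0.001 -0.004 -4.2 0; 0.031 0.001 -0.006 -4.2 0; 0.031 0.001 -0.008 -4.2 0; 0.030 0.001 -0.010 -4.2 0; 0.029 0.001 -0.013 -4.2 0; 0.028 0.001 -0.015 -4.2 0; 0.027 0.001 -0.017 -4.2 0; 0.026 0.001 -0.019 -4.2 0; 0.024 0.001 -0.020 -4.2 0")

```text
time: 7.12
tcp_pos: [513.3, -22.6, 235.2]
ee_rot: [-89.7, -1.4, -29.1]
contact_force: [0.5, 0.8, -0.6]
opening: 85.6
```

```bash
python3 plan.py 535 -150 240 -15.5 4 0
```

```text
7.1167 [513.3 -22.6 235.2] [-89.72  -1.41 -29.09]
0.0203 -0.0008 -0.0252 -3.40 0; 0.0187 -0.0008 -0.0263 -3.40 0; 0.0171 -0.0008 -0.0274 -3.40 0; 0.0155 -0.0008 -0.0284 -3.40 0
lean [ 0.0238 -0.0077 -0.9997]
```

Call:
drive_tool(increments="0.020 -0.001 -0.025 -3.4 0; 0.018 -0.001 -0.026 -3 0; 0.015 -0.001 -0.025 -2 0; 0.007 0 -0.012 -1 0; 0 0 0 0 0")

```text
time: 7.53
tcp_pos: [531.9, -142.0, 229.0]
ee_rot: [-90.0, -0.9, -19.7]
contact_force: [-0.2, 0.6, 0.9]
opening: 85.6
```

```bash
python3 - <<'E'
from h import *
w=cap("wrist"); cv2.imwrite("pics/w6.png",w["image"]); np.save("w6.npy",w,allow_pickle=True)
s=get_state(); print(s["time"],s["tcp_pos"],s["ee_rot"],s["opening"],s["contact_force"])
print(proj(w,[[540,-166,148],[540,-166,50]]))
E
python3 plan.py 540 -166 240 -15.5 4 0
```

```text
7.5833 [ 531.35770892 -140.5552919   228.7891767 ] [-90.01838208  -0.84322207 -19.70645618] 85.75613038058763 [ 0.07630122 -0.6135683   0.42663034]
[[298.3430599  248.45678123]
 [291.53156629 211.67566966]]
7.5833 [ 531.4 -140.6  228.8] [-90.02  -0.84 -19.71]
0.0042 -0.0027 -0.0053 -1.05 0; 0.0041 -0.0027 -0.0053 -1.05 0; 0.0040 -0.0027 -0.0054 -1.05 0; 0.0039 -0.0027 -0.0055 -1.05 0
lean [ 0.0137 -0.0053 -0.9999]
```

View pics/w6.png

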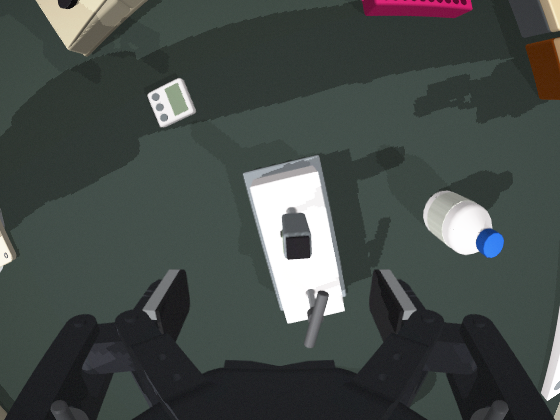

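Run:
```python
from h import *
w=np.load("w6.npy",allow_pickle=True).item()
a=w["image"][195:275,255:345]
z=cv2.resize(a,None,fx=8,fy=8,interpolation=cv2.INTER_CUBIC)
z=np.clip((z.astype(float)/255)**0.6*255,0,255).astype(np.uint8)
cv2.imwrite("pics/w6z.png",z)
```

```text
(no output)
```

View pics/w6z.png

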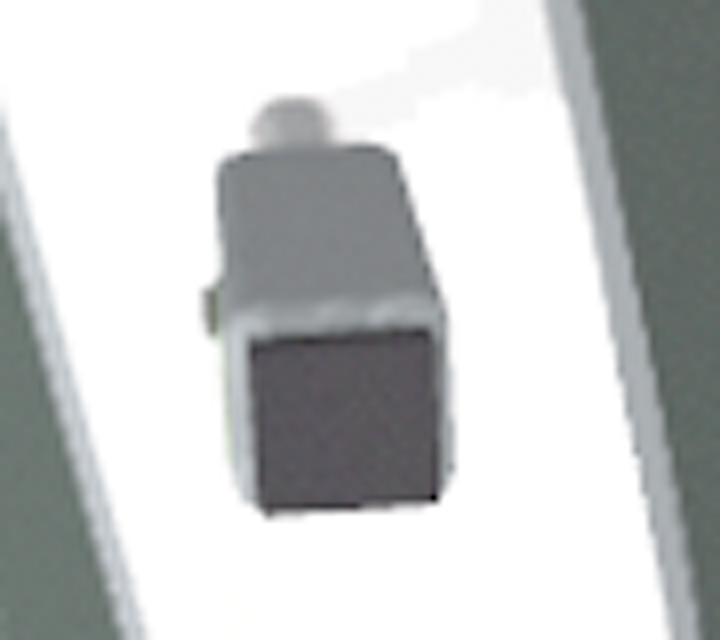

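Run:
```python
from h import *
w=np.load("w6.npy",allow_pickle=True).item()
Z=lambda a:(255+a[0]/8-.45,195+a[1]/8-.45)
Q=np.array([unp(w,Z(a),148)[:2] for a in [(248,341),(435,328),(440,498),(265,513)]])
print(Q,Q.mean(0))
for i in range(4):
    e=Q[(i+1)%4]-Q[i]; print(np.linalg.norm(e),np.degrees(np.arctan2(e[1],e[0])))
print(proj(w,[[540,-166,148]]))
```

```text
[[ 533.98316937 -154.13202103]
 [ 550.67742763 -158.90376027]
 [ 545.82751529 -175.52320649]
 [ 529.71799256 -171.18897084]] [ 540.05152621 -164.93698966]
17.36282680078059 -15.951586845102934
17.312644004849084 -106.26838212373886
16.682395550744996 164.9412738550128
17.58212928452982 75.96078680398143
[[298.3430599  248.45678123]]
```

Call:
drive_tool(increments="0.006 0.005 -0.009 -1.5 0; 0.006 0.005 -0.008 -1.5 0; 0.004 0.005 -0.005 -1 0; 0 0 0 0 0")

```text
time: 7.92
tcp_pos: [539.9, -159.8, 209.3]
ee_rot: [-89.8, -0.5, -15.3]
contact_force: [0.2, -0.4, 0.8]
opening: 85.2
```

```bash
python3 plan.py 540 -165.5 90 -15.3 7 0
```

```text
7.9167 [ 539.9 -159.8  209.3] [-89.77  -0.46 -15.28]
0.0001 0.0170 -0.0009 0.00 0; 0.0001 0.0170 -0.0009 0.00 0; 0.0001 0.0170 -0.0009 0.00 0; 0.0001 0.0170 -0.0009 0.00 0; 0.0001 0.0170 -0.0009 0.00 0; 0.0001 0.0170 -0.0009 0.00 0; 0.0001 0.0170 -0.0009 0.00 0
lean [ 0.0089  0.0017 -1.    ]
```

Call:
drive_tool(increments="0 0.015 -0.002 0 0; 0 0.017 -0.001 0 0; 0 0.017 -0.001 0 0; 0 0.017 -0.001 0 0; 0 0.017 -0.001 0 0; 0 0.015 0 0 0; 0 0 0 0 0")

```text
time: 8.5
tcp_pos: [541.2, -151.3, 106.8]
ee_rot: [-89.3, -0.4, -14.9]
contact_force: [-0.2, 0.3, -0.8]
opening: 85.3
```

```bash
python3 plan.py 540 -165.5 90 -15.3 3 0
python3 - <<'E'
from h import *
w=cap("wrist"); cv2.imwrite("pics/w7.png",w["image"])
E
```

```text
8.5 [ 541.2 -151.3  106.8] [-89.3   -0.4  -14.85]
0.0008 0.0055 -0.0047 0.15 0; 0.0008 0.0055 -0.0047 0.15 0; 0.0008 0.0055 -0.0047 0.15 0
lean [ 0.0099  0.01   -0.9999]
```

View pics/w7.png

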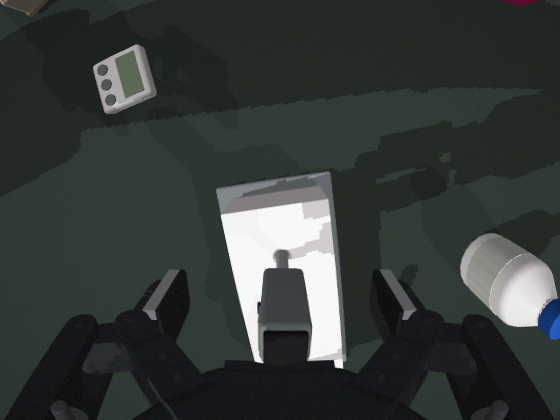

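Call:
drive_tool(increments="0 0.005 -0.006 0.3 0; 0 0.006 -0.006 0.3 0; 0 0.006 -0.005 0 0; 0 0 0 0 0")

```text
time: 8.88
tcp_pos: [539.6, -166.9, 92.2]
ee_rot: [-89.2, -0.7, -15.4]
contact_force: [0.5, 0.3, -0.1]
opening: 85.2
```

```bash
python3 plan.py 540 -165.5 90 -15.3 1 0
```

```text
8.8833 [ 539.6 -166.9   92.2] [-89.23  -0.74 -15.35]
-0.0000 0.0022 0.0014 -0.05 0
lean [ 0.016   0.0095 -0.9998]
```

Call:
drive_tool(increments="0 0.001 0.001 0 230; 0 0 0 0 230; 0 0 0 0 230; 0 0 0 0 230; 0 0 0 0 230; 0 0 0 0 230", force=40)

```text
time: 9.38
tcp_pos: [540.2, -167.0, 92.4]
ee_rot: [-89.2, -0.8, -15.5]
contact_force: [0.1, -0.7, -1.1]
opening: 21.9
```

```bash
python3 plan.py 540 -165.5 200 -15.3 5 230; python3 -c "
from h import *
print(get_state()['contact_force'])"
```

```text
9.3833 [ 540.2 -167.    92.4] [-89.24  -0.83 -15.49]
0.0002 -0.0215 0.0006 -0.04 230; 0.0002 -0.0215 0.0006 -0.04 230; 0.0002 -0.0215 0.0006 -0.04 230; 0.0002 -0.0215 0.0006 -0.04 230; 0.0002 -0.0215 0.0006 -0.04 230
lean [ 0.0176  0.0089 -0.9998]
[ 0.14201971 -0.67999028 -1.10671034]
```

Call:
drive_tool(increments="0 -0.010 0 0 230; 0 -0.010 0 0 230; 0 -0.010 0 0 230")

```text
time: 9.63
tcp_pos: [538.4, -166.5, 122.8]
ee_rot: [-89.2, -0.6, -15.4]
contact_force: [0.4, 0.3, -1.4]
opening: 21.8
```

Call:
drive_tool(increments="0.001 -0.012 0 0 230; 0.001 -0.015 0 0 230; 0 -0.020 0 0 230; 0 -0.025 0 0 230; 0 -0.025 0 0 230; 0 -0.015 0 0 230; 0 0 0 0 230")

```text
time: 10.22
tcp_pos: [540.3, -168.0, 249.8]
ee_rot: [-89.2, -1.2, -15.4]
contact_force: [1.2, -0.4, -0.8]
opening: 21.5
```

```bash
python3 plan.py 497 205 235 16.6 13 230;python3 - <<'E'
from h import *
w=cap("wrist"); cv2.imwrite("pics/w8.png",w["image"])
E
```

```text
10.2167 [ 540.3 -168.   249.8] [-89.2   -1.17 -15.39]
-0.0109 0.0013 0.0268 -2.46 230; -0.0097 0.0013 0.0272 -2.46 230; -0.0085 0.0013 0.0276 -2.46 230; -0.0073 0.0013 0.0279 -2.46 230; -0.0061 0.0013 0.0282 -2.46 230; -0.0049 0.0013 0.0285 -2.46 230; -0.0037 0.0013 0.0286 -2.46 230; -0.0024 0.0013 0.0288 -2.46 230; -0.0012 0.0013 0.0289 -2.46 230; 0.0000 0.0013 0.0289 -2.46 230; 0.0013 0.0013 0.0289 -2.46 230; 0.0025 0.0013 0.0288 -2.46 230; 0.0038 0.0013 0.0286 -2.46 230
lean [ 0.0234  0.008  -0.9997]
```

View pics/w8.png

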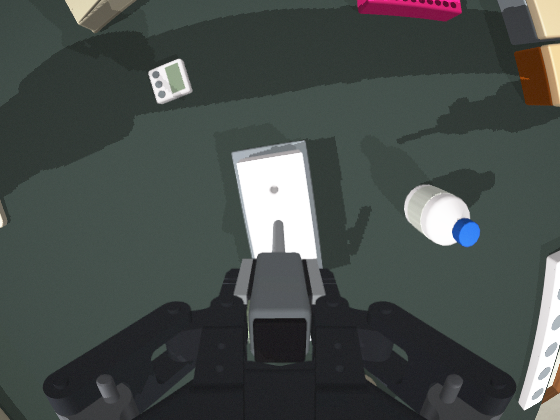

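Call:
drive_tool(increments="-0.011 0 0.020 -2.5 230; -0.010 0.001 0.027 -2.5 230; -0.009 0.001 0.028 -2.5 230; -0.007 0.001 0.028 -2.5 230; -0.006 0.001 0.028 -2.5 230; -0.005 0.001 0.028 -2.5 230; -0.004 0.001 0.029 -2.5 230; -0.002 0.001 0.029 -2.5 230; -0.001 0.001 0.029 -2.5 230; 0 0.001 0.027 -2.5 230")

```text
time: 11.1
tcp_pos: [495.2, 112.2, 232.2]
ee_rot: [-90.0, -0.6, 9.9]
contact_force: [-0.6, 0.6, -1.2]
opening: 21.6
```

```bash
python3 plan.py 497 195 235 16.6 4 230
```

```text
11.1 [495.2 112.2 232.2] [-90.01  -0.6    9.87]
0.0040 -0.0007 0.0203 -1.68 230; 0.0046 -0.0007 0.0202 -1.68 230; 0.0052 -0.0007 0.0200 -1.68 230; 0.0058 -0.0007 0.0199 -1.68 230
lean [ 0.0104  0.0016 -0.9999]
```

Call:
drive_tool(increments="0.003 0 0.023 -1.5 230; 0.004 0 0.018 -1.2 230; 0.004 0 0.012 -1 230; 0 0 0.005 -0.5 230; 0 0 0 0 230")

```text
time: 11.52
tcp_pos: [488.5, 180.7, 228.1]
ee_rot: [-89.8, -0.1, 15.1]
contact_force: [-0.3, 0.3, -0.1]
opening: 21.7
```

```bash
python3 plan.py 498 238 215 16.6 4 230;python3 - <<'E'
from h import *
w=cap("wrist"); cv2.imwrite("pics/w9.png",w["image"]);np.save("w9.npy",w,allow_pickle=True)
print(proj(w,[[503,241,105],[498.3,238,77]]))
E
```

```text
11.5167 [488.5 180.7 228.1] [-89.84  -0.12  15.09]
0.0060 0.0033 0.0132 -0.38 230; 0.0061 0.0033 0.0132 -0.38 230; 0.0062 0.0033 0.0131 -0.38 230; 0.0063 0.0033 0.0131 -0.38 230
lean [ 0.0013  0.0032 -1.    ]
[[314.47730945 144.47090624]
 [305.21174213 143.89042337]]
```

View pics/w9.png

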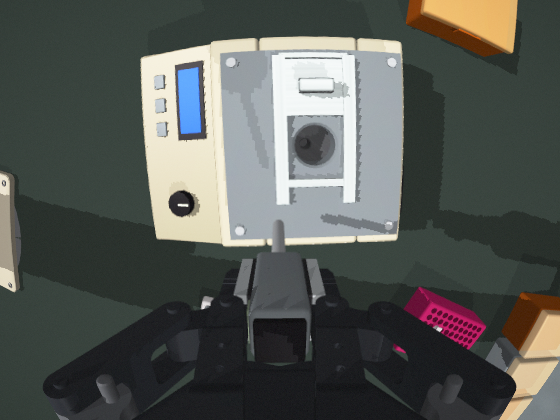

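Run:
```python
from h import *
w=np.load("w9.npy",allow_pickle=True).item()
a=w["image"][110:180,275:360]
z=cv2.resize(a,None,fx=8,fy=8,interpolation=cv2.INTER_CUBIC)
z=np.clip((z.astype(float)/255)**0.6*255,0,255).astype(np.uint8)
cv2.imwrite("pics/w9z.png",z)
a=w["image"][205:275,235:325]
z=cv2.resize(a,None,fx=8,fy=8,interpolation=cv2.INTER_CUBIC);cv2.imwrite("pics/w9y.png",z)
```

```text
(no output)
```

View pics/w9z.png

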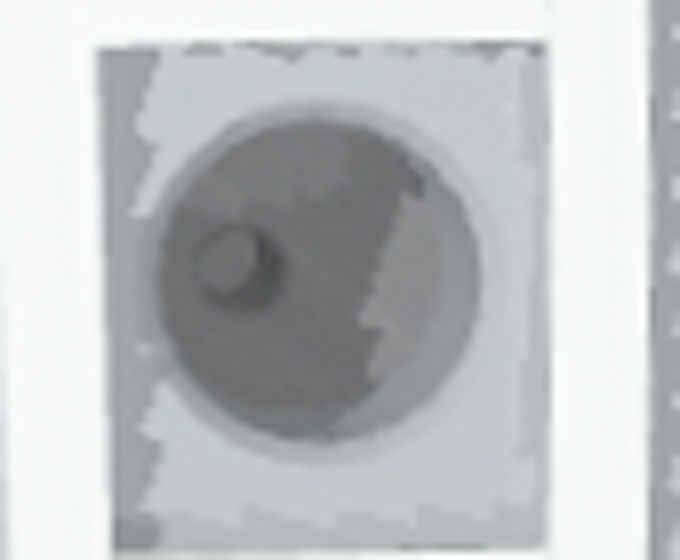

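View pics/w9y.png

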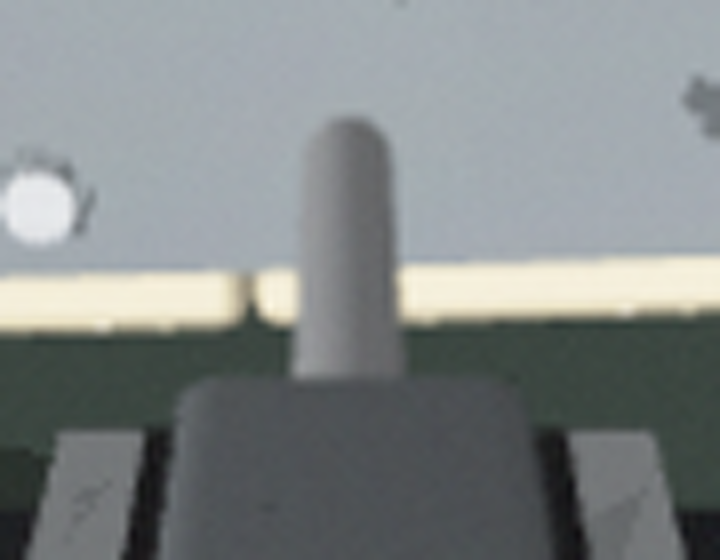

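Run:
```python
from h import *
from scipy.spatial.transform import Rotation as Ro
w=np.load("w9.npy",allow_pickle=True).item()
Z=lambda x,y,ox=275,oy=110:(ox+x/8-.45,oy+y/8-.45)
P=unp(w,Z(318,280),105);W=unp(w,Z(240,268),77);B=unp(w,Z(228,258),41);print("port",P,"well",W,W-P,np.hypot(*(W-P)[:2]),"bottom",B)
s=get_state();R=Ro.from_euler("xyz",s["ee_rot"],degrees=True);y=R.apply([0,1,0]);t=s["tcp_pos"]
print(t)
for L in (82.4,78.4): 
    X=t+L*y; print(X,(proj(w,X)[0]-[235,205]+.45)*8)
c=ray(w,(0,0))[0]; print("cam",c)
print("sphere centre from image at z",[unp(w,Z(349,160,235,205),zz) for zz in (t+78.4*y)[2:]])
```

```text
port [502.87715398 240.89659581 105.        ] well [497.51308526 238.57606973  77.        ] [ -5.36406872  -2.32052608 -28.        ] 5.8444909599324575 bottom [499.17331671 237.69987274  41.        ]
[488.70896735 179.85157182 228.06369378]
[488.82357296 180.08058071 145.66409171] [351.85463346 156.42834267]
[488.81800958 180.06946377 149.66407239] [351.82175967 170.48468159]
cam [469.02368968 252.46642909 371.97763495]
sphere centre from image at z [array([488.31346603, 180.96595484, 149.66407239])]
```

Call:
drive_tool(increments="0.006 0.002 0.014 -0.5 230; 0.006 0.004 0.014 -0.5 230; 0.006 0.005 0.014 -0.5 230; 0.004 0.005 0.009 0 230; 0 0 0 0 230")

```text
time: 11.98
tcp_pos: [498.4, 229.2, 210.0]
ee_rot: [-90.2, 0.0, 15.9]
contact_force: [0.0, 0.1, -0.4]
opening: 21.7
```

```bash
python3 plan.py 498.2 237.6 190 16.6 2 230
```

```text
11.9833 [498.4 229.2 210. ] [-9.019e+01  2.000e-02  1.586e+01]
0.0010 0.0100 0.0041 -0.37 230; 0.0011 0.0100 0.0041 -0.37 230
lean [ 6.0e-04 -3.3e-03 -1.0e+00]
```

Call:
drive_tool(increments="0.001 0.003 0.004 -0.4 230; 0.001 0.005 0.003 -0.4 230;0 0.004 0.001 0 230; 0 0 0 0 230")

```text
time: 12.32
tcp_pos: [498.3, 235.0, 196.1]
ee_rot: [-90.3, 0.1, 16.6]
contact_force: [0.6, 0.5, -1.4]
opening: 21.8
```

```bash
python3 plan.py 498.2 237.6 170 16.6 3 230;python3 - <<'E'
from h import *
w=cap("wrist"); cv2.imwrite("pics/w10.png",w["image"]);np.save("w10.npy",w,allow_pickle=True)
a=w["image"][160:270,220:340]
z=cv2.resize(a,None,fx=6,fy=5.4,interpolation=cv2.INTER_CUBIC)
z=np.clip((z.astype(float)/255)**0.6*255,0,255).astype(np.uint8)
cv2.imwrite("pics/w10z.png",z)
E
```

```text
12.3167 [498.3 235.  196.1] [-90.34   0.13  16.56]
0.0002 0.0087 0.0009 -0.01 230; 0.0002 0.0087 0.0009 -0.01 230; 0.0002 0.0087 0.0009 -0.01 230
lean [-6.0e-04 -6.3e-03 -1.0e+00]
```

View pics/w10z.png

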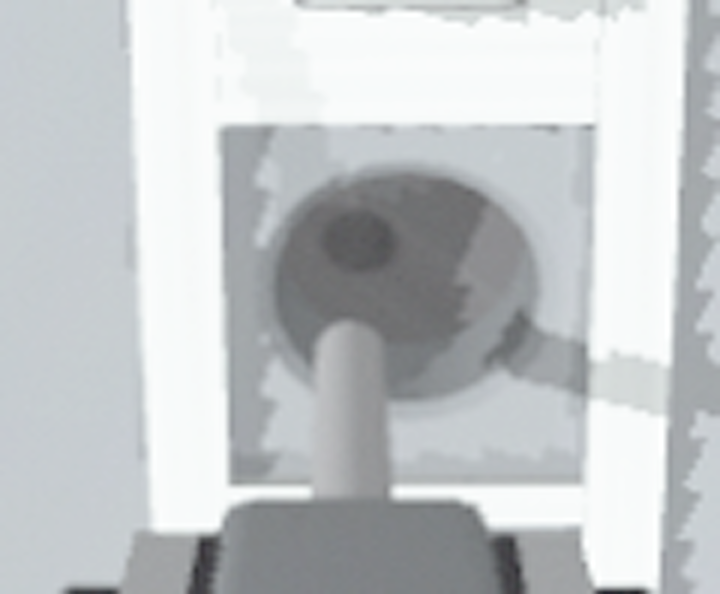

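```bash
cat > chk.py <<'E'
from h import *
from scipy.spatial.transform import Rotation as Ro
def chk(f,well,sph,port=None,ox=220,oy=160,fx=6,fy=5.4):
    w=np.load(f,allow_pickle=True).item()
    Z=lambda a:(ox+a[0]/fx-.45,oy+a[1]/fy-.45)
    s=get_state();R=Ro.from_euler("xyz",s["ee_rot"],degrees=True);y=R.apply([0,1,0]);t=s["tcp_pos"]
    S=t+78.4*y
    W=unp(w,Z(well),77); T=unp(w,Z(sph),S[2])
    print("well",W.round(2),"sphere img",T.round(2),"model",S.round(2),"rel well-sphere img",(W-T).round(2)[:2],"model",(W-S).round(2)[:2])
    if port: print("port",unp(w,Z(port),105))
E
python3 -c "
from chk import *
chk('w10.npy',(359,240),(349,351),(407,286))"
```

```text
well [497.61 238.69  77.  ] sphere img [497.65 234.43 118.04] model [498.47 234.34 118.04] rel well-sphere img [-0.05  4.26] model [-0.86  4.36]
port [503.1087733  241.38851078 105.        ]
```

Call:
drive_tool(increments="0.001 0.008 0.002 0 230; 0 0.009 0.001 0 230;0 0.007 0.001 0 230; 0 0.003 0 0 230; 0 0 0 0 230")

```text
time: 12.78
tcp_pos: [498.5, 237.6, 166.7]
ee_rot: [-90.4, 0.1, 16.4]
contact_force: [-0.7, 0.5, 0.1]
opening: 21.5
```

```bash
python3 plan.py 498 239.3 160 16.6 3 230;python3 - <<'E'
from h import *
w=cap("wrist"); cv2.imwrite("pics/w11.png",w["image"]);np.save("w11.npy",w,allow_pickle=True)
a=w["image"][160:270,220:340]
z=cv2.resize(a,None,fx=6,fy=5.4,interpolation=cv2.INTER_CUBIC)
z=np.clip((z.astype(float)/255)**0.6*255,0,255).astype(np.uint8)
cv2.imwrite("pics/w11z.png",z)
E
```

```text
12.7833 [498.5 237.6 166.7] [-90.4    0.12  16.43]
-0.0000 0.0022 0.0006 -0.06 230; -0.0000 0.0022 0.0006 -0.06 230; -0.0000 0.0022 0.0006 -0.06 230
lean [ 0.     -0.0073 -1.    ]
```

View pics/w11z.png

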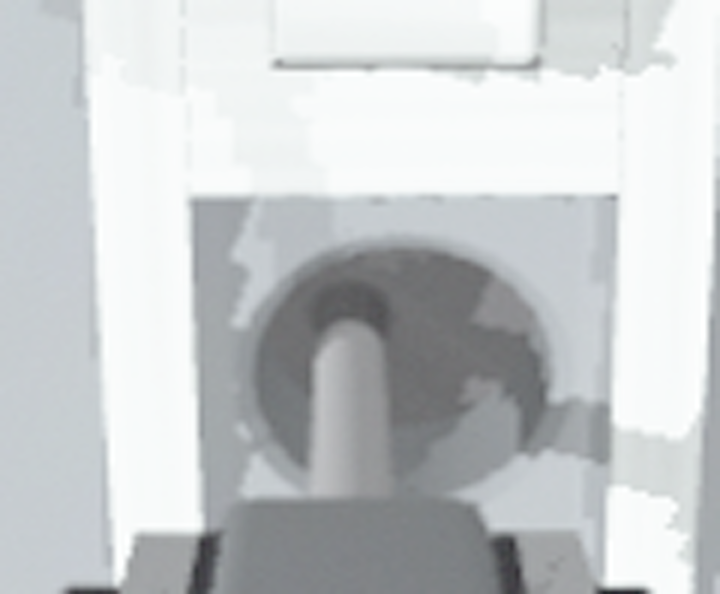

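```bash
python3 -c "
from chk import *
chk('w11.npy',(351.5,312),(349,351),(403,362))"
```

```text
well [497.67 238.76  77.  ] sphere img [497.93 236.99  88.53] model [498.56 237.12  88.53] rel well-sphere img [-0.26  1.77] model [-0.89  1.64]
port [502.58344668 242.76859976 105.        ]
```

Call:
drive_tool(increments="0 0.002 0.0015 0 230; 0 0.002 0.001 0 230; 0 0 0 0 230")

```text
time: 13.08
tcp_pos: [498.1, 240.4, 162.8]
ee_rot: [-90.4, 0.1, 16.4]
contact_force: [-0.2, -0.5, -0.9]
opening: 21.6
```

```bash
python3 plan.py 498.1 239.2 160 16.6 3 230
```

```text
13.0833 [498.1 240.4 162.8] [-9.038e+01  7.000e-02  1.643e+01]
-0.0001 0.0009 -0.0004 -0.06 230; -0.0001 0.0009 -0.0004 -0.06 230; -0.0001 0.0009 -0.0004 -0.06 230
lean [ 7.0e-04 -6.8e-03 -1.0e+00]
```

```bash
cat > shot.py <<'E'
import sys
from h import *
n=sys.argv[1]
w=cap("wrist");np.save(n+".npy",w,allow_pickle=True)
a=w["image"][160:270,220:340]
z=cv2.resize(a,None,fx=6,fy=5.4,interpolation=cv2.INTER_CUBIC)
z=np.clip((z.astype(float)/255)**0.6*255,0,255).astype(np.uint8)
cv2.imwrite("pics/"+n+"z.png",z)
s=get_state();print(s["time"],s["tcp_pos"].round(2),s["ee_rot"].round(2),s["contact_force"].round(2),round(s["opening"],2))
E
python3 shot.py w12
```

```text
13.1333 [498.15 240.41 163.01] [-9.038e+01  6.000e-02  1.643e+01] [ 0.82  0.34 -0.68] 21.76
```

View pics/w12z.png

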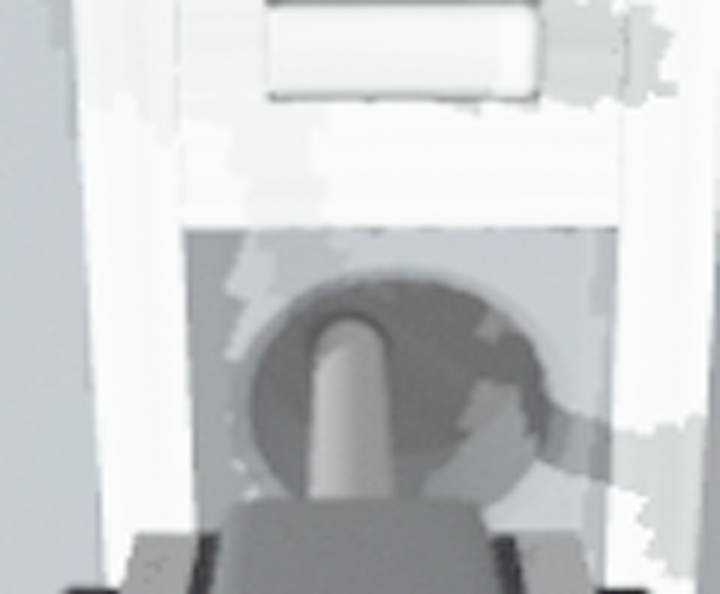

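```bash
python3 -c "
from chk import *
chk('w12.npy',(350.5,340),(349.5,351))"
```

```text
well [497.96 238.88  77.  ] sphere img [497.59 239.82  84.61] model [498.21 239.88  84.61] rel well-sphere img [ 0.37 -0.95] model [-0.25 -1.01]
```

Call:
drive_tool(increments="0 0.0015 -0.0008 0 230; 0 0.001 0 0 230; 0 0 0 0 230")

```text
time: 13.38
tcp_pos: [498.8, 239.8, 160.8]
ee_rot: [-90.4, -0.0, 16.4]
contact_force: [-0.1, -0.5, -0.7]
opening: 21.6
```

```bash
python3 shot.py w13
```

```text
13.4333 [498.79 239.75 160.9 ] [-9.038e+01 -1.000e-02  1.643e+01] [ 1.05  0.77 -1.54] 21.2
```

View pics/w13z.png

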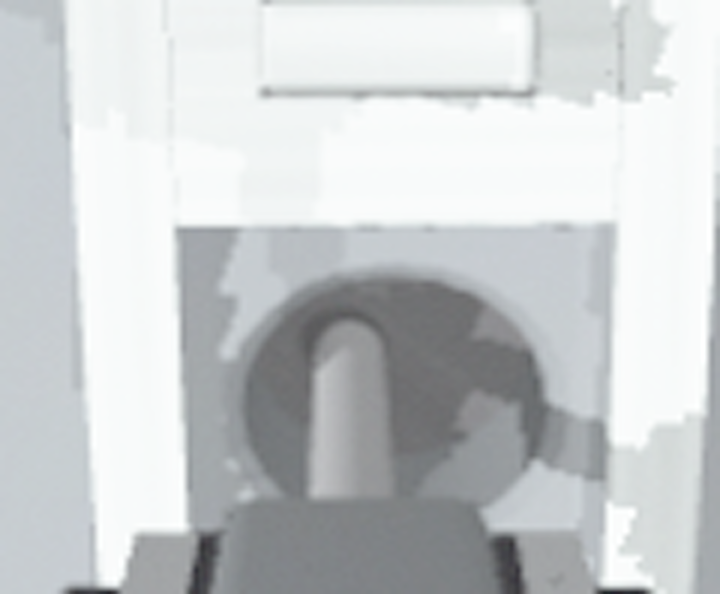

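```bash
python3 -c "
from chk import *
chk('w13.npy',(347.5,338.5),(349.5,351))"
```

```text
well [498.18 239.02  77.  ] sphere img [498.41 239.18  82.5 ] model [498.95 239.26  82.5 ] rel well-sphere img [-0.23 -0.16] model [-0.77 -0.24]
```

Nearly aligned; nudge and descend gently.

Call:
drive_tool(increments="-0.0005 0.0015 0 0 230; 0 0.0015 0 0 230; 0 0.0015 0 0 230; 0 0 0 0 230")

```text
time: 13.77
tcp_pos: [498.4, 239.3, 156.2]
ee_rot: [-90.4, -0.0, 16.4]
contact_force: [-0.2, -0.2, 0.1]
opening: 21.3
```

```bash
python3 shot.py w14
```

```text
13.8167 [498.53 239.42 156.32] [-9.038e+01 -5.000e-02  1.641e+01] [-0.58 -0.15 -1.43] 21.43
```

View pics/w14z.png

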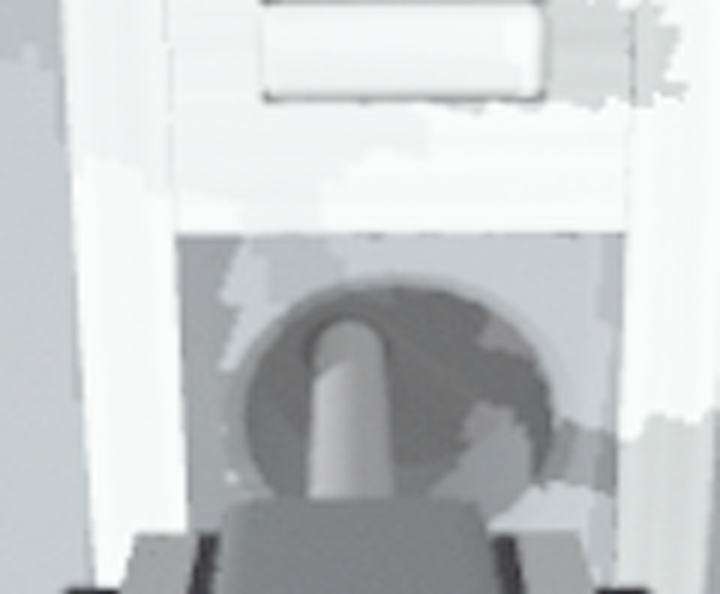

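Call:
drive_tool(increments="0 0.0025 0 0 230; 0 0.0025 0 0 230; 0 0.0025 0 0 230; 0 0 0 0 230")

```text
time: 14.15
tcp_pos: [498.3, 238.9, 148.0]
ee_rot: [-90.4, -0.0, 16.4]
contact_force: [-0.2, -0.4, -0.8]
opening: 21.8
```

Call:
drive_tool(increments="0 0.003 0 0 230; 0 0.003 0 0 230; 0 0.003 0 0 230; 0 0 0 0 230")

```text
time: 14.48
tcp_pos: [498.2, 238.8, 137.8]
ee_rot: [-90.4, 0.0, 16.4]
contact_force: [0.2, -0.4, -1.1]
opening: 22.0
```

Call:
drive_tool(increments="0 0.003 0 0 230; 0 0.003 0 0 230; 0 0.002 0 0 230; 0 0 0 0 230")

```text
time: 14.82
tcp_pos: [498.2, 238.7, 128.8]
ee_rot: [-90.4, 0.0, 16.4]
contact_force: [-0.4, -0.5, -0.5]
opening: 21.4
```

Tip about 46 mm; about 5 mm to the bottom.

Call:
drive_tool(increments="0 0.0015 0 0 230; 0 0.001 0 0 230; 0 0.001 0 0 230; 0 0 0 0 230")

```text
time: 15.15
tcp_pos: [498.3, 238.7, 124.9]
ee_rot: [-90.4, 0.0, 16.4]
contact_force: [-0.3, 0.0, -0.5]
opening: 21.3
```

Call:
drive_tool(increments="0 0.001 0 0 230; 0 0 0 0 230")

```text
time: 15.32
tcp_pos: [498.4, 238.6, 123.9]
ee_rot: [-90.4, 0.0, 16.4]
contact_force: [0.9, 0.1, -0.4]
opening: 21.6
```

Call:
drive_tool(increments="0 0.001 0 0 230; 0 0 0 0 230")

```text
time: 15.48
tcp_pos: [498.5, 238.7, 123.2]
ee_rot: [-90.4, -0.0, 16.4]
contact_force: [-0.4, -0.5, 1.3]
opening: 21.4
```

Call:
drive_tool(increments="0 0.0008 0 0 230; 0 0 0 0 230")

```text
time: 15.65
tcp_pos: [498.5, 238.7, 123.2]
ee_rot: [-90.5, -0.0, 16.4]
contact_force: [-0.6, -1.3, 0.4]
opening: 21.3
```

Call:
drive_tool(increments="0 0.0005 0 0 230; 0 0 0 0 180; 0 0 0 0 140; 0 0 0 0 110; 0 0 0 0 110; 0 0 0 0 110")

```text
time: 16.15
tcp_pos: [499.2, 239.7, 122.7]
ee_rot: [-90.4, -0.1, 16.4]
contact_force: [-0.4, -0.1, -1.2]
opening: 48.7
```

```bash
python3 shot.py w15
cat > full.py <<'E'
import sys
from h import *
n=sys.argv[1]
w=cap("wrist");cv2.imwrite("pics/"+n+".png",w["image"]);np.save(n+".npy",w,allow_pickle=True)
E
python3 full.py w16
```

```text
16.2 [499.17 239.65 122.63] [-90.37  -0.14  16.41] [ 0.4   0.32 -0.26] 48.9
```

View pics/w16.png

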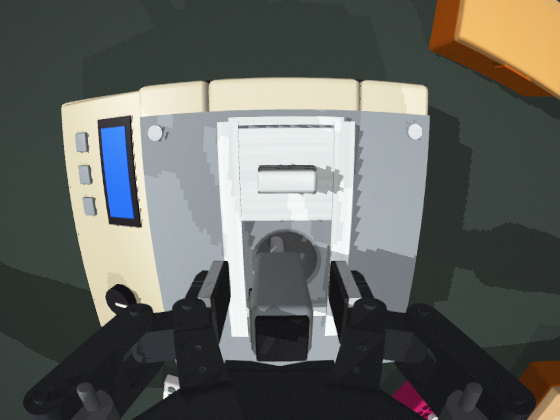

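Call:
drive_tool(increments="0 -0.010 0 0 100; 0 -0.015 0 0 100; 0 -0.015 0 0 100; 0 -0.020 0 0 100; 0 -0.025 0 0 100; 0 -0.025 0 0 100; 0 0 0 0 100")

```text
time: 16.83
tcp_pos: [497.5, 240.3, 239.5]
ee_rot: [-90.4, 0.1, 16.5]
contact_force: [0.4, 1.3, 0.2]
opening: 51.8
```

Call:
drive_tool(increments="0 -0.010 -0.020 0 100; 0 -0.010 -0.035 0 100; 0 -0.010 -0.035 0 100; 0 0 -0.025 0 100; 0 0 0 0 100; 0 0 0 0 100")

```text
time: 17.33
tcp_pos: [531.6, 128.7, 276.5]
ee_rot: [-90.3, -0.4, 16.8]
contact_force: [-1.1, 1.3, -0.2]
opening: 52.0
```

```bash
python3 full.py w17
python3 - <<'E'
from h import *
s=cap("scene"); t=cap("top")
a=cv2.resize(s["image"][100:230,210:400],None,fx=4,fy=4,interpolation=cv2.INTER_CUBIC); cv2.imwrite("pics/s17.png",a)
np.save("s17.npy",s,allow_pickle=True); np.save("t17.npy",t,allow_pickle=True)
cv2.imwrite("pics/t17.png",cv2.resize(t["image"][190:360,140:460],None,fx=2.5,fy=2.5,interpolation=cv2.INTER_CUBIC))
print(get_state()["time"],get_state()["tcp_pos"],get_state()["contact_force"])
for n in ["probe"]:
    print([(d["rect"],d["score"]) for d in spot_in(s,n)],[(d["rect"],d["score"]) for d in spot_in(t,n)])
X=np.array([[498,238.7,z] for z in (105,119,179)]);print(proj(s,X),proj(t,X))
E
```

```text
17.4833 [530.89661563 130.39325495 275.82735778] [ 0.68821114  0.41883051 -1.2214164 ]
[([234.9, 124.1, 348.9, 210.4], 0.69), ([297.9, 124.6, 307.8, 152.0], 0.59)] [([269.5, 119.9, 312.6, 179.3], 0.32)]
[[300.9684651  151.74956005]
 [301.31557588 148.00109248]
 [302.88130319 131.09272083]] [[203.6831328  263.07336926]
 [202.8407607  263.46606348]
 [198.95391338 265.27802106]]
```

View pics/w17.png

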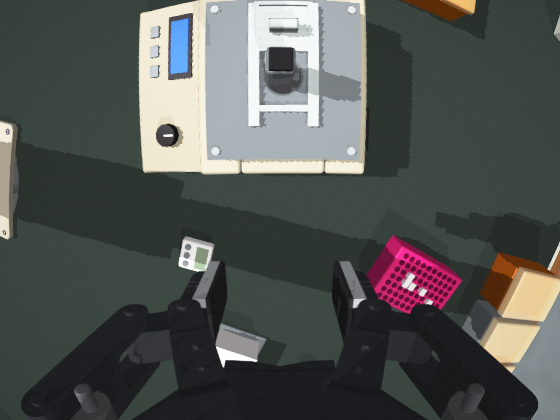

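View pics/s17.png

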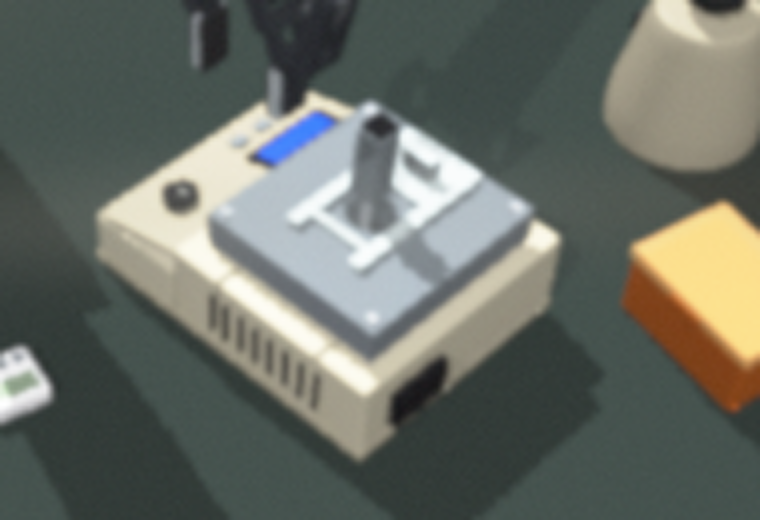

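View pics/t17.png

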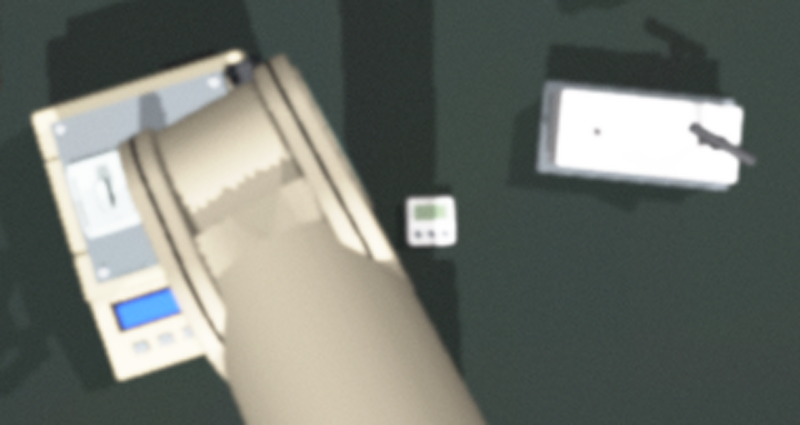

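Run:
```python
from h import *
th=np.radians(16.6);c,s=np.cos(th),np.sin(th)
def hf(P): d=P[:2]-np.array([503.1,241.2]); return np.round([c*d[0]+s*d[1],-s*d[0]+c*d[1]],1)
w=np.load("w17.npy",allow_pickle=True).item()
print("tab",hf(unp(w,(284,21.5),127)),"cap top",unp(w,(281.5,60),179))
a=cv2.resize(w["image"][0:110,230:340],None,fx=5,fy=5,interpolation=cv2.INTER_CUBIC);cv2.imwrite("pics/w17z.png",a)
w=np.load("w5.npy",allow_pickle=True).item(); print("tab w5",hf(unp(w,(293,145),127)))
```

```text
tab [ 0.4 48.5] cap top [500.05833077 242.8969983  179.        ]
tab w5 [-0.6 48.1]
```

View pics/w17z.png

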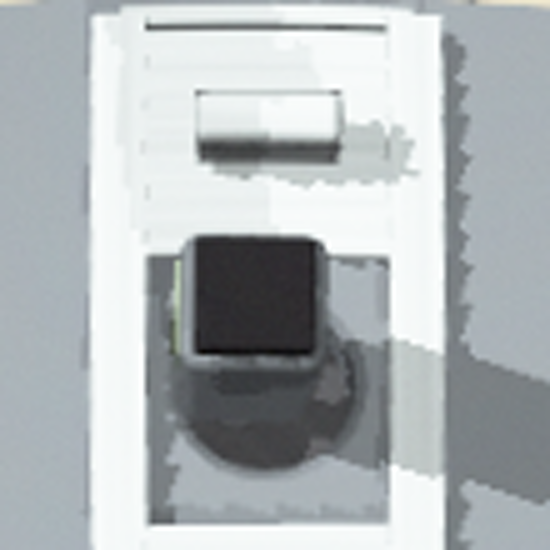

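```bash
python3 -c "
from bench import *
print(finish_job())"
```

```text
the job is handed in; nothing more can be done
None
```

I opened the shutter, lowered the probe into the well until it sat on the bottom, let go, and handed the job in at about 17.5 s of the 64 s allowed. No verdict is reported.

- **Shutter:** I gripped the tab and slid it to the end stop. Later pictures put the tab about 48 mm open, and it was still there after the probe was placed. The wrist force read about 26 N against the stop.
- **Finding the well:** I did not run the spiral sweep. Once the shutter was open, the wrist camera showed the well about 5.9 mm from the port's axis, so I lined the tip up by camera and lowered it in small steps without touching the block.
- **Seating:** The tool stopped going down at 123.2 mm, against about 123.4 mm worked out for the tip on the bottom. The vertical wrist force stayed within 1.5 N on the way down and into contact.
- **Final state:** The last pictures show the probe standing alone in the port, with the gripper well clear of it. The lean is about 0.03 rad (limit 0.1), worked out from one picture of the cap, so it is approximate.
- **Other things:** In the last top view the lifter and timer are where they were. The tip box and rack showed no sign of moving, and I did not measure the bottle again.

One check disagreed. In the last top view, where the arm hid the heater, the network reported the tube rack as the probe with a low score (0.32). In the scene view its second-best hit was at the right place, and I relied on that, my own look at the pictures and the projected positions.

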